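# Make up two workout kits from the gym stock

### The job

Make up the two workout kits from the things on the table: the dumbbell goes in the long bay of the long tray with the small weight plate in that tray's other bay, and the massage roller goes upright in the narrow bay of the short tray with the large weight plate in that tray's wide bay. Set each thing down (do not drop it) so that it rests on the floor of its bay, the dumbbell lying and the plates flat. Leave the lock collar and the timer where they are.

Things in the scene. Friction and masses are not known exactly. Their poses are not given: they have to be found in the camera images.
- long_tray: White plastic open tray, fixed, 248 (x) x 138 (y) x 22 mm high, the longer tray. Walls, divider, floor 4 mm thick. Origin: centre of underside; x points away from the robot within 15 degrees. A divider makes two bays, each 130 mm wide in y, centred at y = 0: long bay 160 mm, x -120 to 40 (centre -40); small bay 76 mm, x 44 to 120 (centre 82). Left or right of the stock.
- short_tray: White plastic open tray, fixed, 186 (x) x 138 (y) x 22 mm high, the shorter tray. Walls, divider, floor 4 mm thick. Origin: centre of underside; x points away from the robot within 15 degrees. A divider makes two bays, each 130 mm wide in y, centred at y = 0: narrow bay 74 mm, x -89 to -15 (centre -52); wide bay 100 mm, x -11 to 89 (centre 39). Left or right of the stock.
- dumbbell: Small dumbbell lying on the table, 134 mm long along its x: two six-sided black rubber heads, each 34 mm long and 50 mm across flats, on a round steel handle 28 mm thick with 66 mm clear between the heads. About 0.5 kg (0.35 to 0.7). Origin: middle of the handle, on its axis, 25 mm above what it lies on.
- small_plate: Small steel weight plate, a flat disc 46 mm in diameter and 14 mm thick with a 25 mm hole through it, lying flat; about 0.13 kg. Origin: centre of its underside, z up.
- large_plate: Large steel weight plate, a flat disc 66 mm in diameter and 14 mm thick with a 25 mm hole through it, lying flat; 0.26 to 0.38 kg. Origin: centre of its underside, z up.
- roller: Mini massage roller, a plain solid grey foam-plastic cylinder 50 mm in diameter and 90 mm tall with three shallow grooves (seen only), standing upright; 0.09 kg. Origin: centre of its underside, z up.
- collar: Bystander: bar lock collar, black, 60 mm in diameter, 34 mm tall, dark steel centre, with an aluminium block standing out to 47 mm from its centre on its own +x side. Origin: centre of its underside. To be left alone.
- timer: Bystander: white interval timer, a box 74 (x) x 54 (y) x 24 mm with a green display and three small buttons. Origin: centre of its underside. To be left alone.
Not all that is in view belongs to the job. What is shaped like the large_plate but yellow is not meant. Leave any yellow look-alike of the small_plate alone.

How it is judged (in metres and radians):
At the end, for the whole second after the job is handed in: Each thing rests inside its named bay, on the bay floor, not on a wall or divider: dumbbell lying level within 8 degrees, plates flat and roller upright within 7 degrees; anywhere in the bay will do. All four at rest (under 20 mm/s) (x of dumbbell in the frame of long_tray between -0.06 and -0.02 m and y of dumbbell in the frame of long_tray between -0.042 and 0.042 m and z of dumbbell in the frame of long_tray between 0.02 and 0.036 m and angle between dumbbell's own x axis and vertical between 1.42 and 1.72 rad and x of small_plate in the frame of long_tray between 0.063 and 0.101 m and y of small_plate in the frame of long_tray between -0.046 and 0.046 m and z of small_plate in the frame of long_tray below 0.022 m and angle between the z axis of small_plate and the z axis of long_tray, either way round below 0.12 rad and x of large_plate in the frame of short_tray between 0.018 and 0.06 m and y of large_plate in the frame of short_tray between -0.036 and 0.036 m and z of large_plate in the frame of short_tray below 0.022 m and angle between the z axis of large_plate and the z axis of short_tray, either way round below 0.12 rad and x of roller in the frame of short_tray between -0.068 and -0.036 m and y of roller in the frame of short_tray between -0.044 and 0.044 m and z of roller in the frame of short_tray below 0.01 m and angle between roller's own z axis and vertical below 0.12 rad and linear speed of each of dumbbell, small_plate, large_plate, roller below 0.02 m/s); the robot touches nothing.
It fails at once if the lock collar is pushed or carried more than 15 mm from its place, or tipped over (distance of collar from where it was at the start of the episode above 0.015 m or angle between collar's own z axis and vertical above 0.5 rad).
It fails at once if the timer is pushed or carried more than 15 mm from its place, or tipped over (distance of timer from where it was at the start of the episode above 0.015 m or angle between timer's own z axis and vertical above 0.5 rad).
It fails at once if one of the four kit things is dropped or thrown (it moves faster than 0.75 m/s with no finger on it, a fall of about 3 cm) ((linear speed of dumbbell above 0.75 m/s and contact force between dumbbell and the fingers below 0.02 N) or (linear speed of small_plate above 0.75 m/s and contact force between small_plate and the fingers below 0.02 N) or (linear speed of large_plate above 0.75 m/s and contact force between large_plate and the fingers below 0.02 N) or (linear speed of roller above 0.75 m/s and contact force between roller and the fingers below 0.02 N)).
It also fails if it takes over 115 s, if anything falls off the work surface, if the arm or the gripper's body presses on something with over 40 N, if the wrist force passes 120 N, or if a joint passes its speed limit or range.

### The arm

A 7-joint arm with a two-finger parallel gripper is mounted at the origin on the work surface. World frame = base frame: x ahead of the robot, y to its left, z up, the work surface at z = 0. Lengths are in m, angles in degrees, forces in N, time in s.
With the tool pointing down it reaches from about 0.425 to 0.875 m from the base axis. Payload 4.7 kg.
Tool frame: the origin (TCP) lies on the mounting face of the last link; the fingertips stand 182 mm ahead of it and the grasp point (between the pads) lies env.grip_depth ahead of it (env.grip_depth is the distance from the TCP to the grasp point, in m); x points along the fingers, y is the direction in which the jaws open and shut, and the axes are right-handed (so a half turn about x gives the same grasp; the last joint's range is limited). The gripper opens to 87 mm and grips with 3 to 60 N. Pads are 19 mm wide; open, the fingers measure 117 mm over their backs; the gripper's body (75 mm by 190 mm) begins 51 mm behind the grasp point.
Start: joints at [-67.489, 18.392, -4.016, 83.108, 1.295, 78.541, -3.26], TCP at [0.24, 0.604, 0.405] pointing down, gripper open.
Joint ranges: [-163.93, 163.93], [-17.29, 119.83], [-79.2, 71.16], [3.27, 140.29], [-89.18, 269.18], [5.43, 117.66], [-154.24, 154.24]. Speed limits (degrees/s): [147.25, 147.25, 180, 180, 180, 180, 180].

### API

Orientations are given as [roll, pitch, yaw] about the fixed x, y, z axes, in that order (R = Rz(yaw) Ry(pitch) Rx(roll)).
In Python, from cell import sensors, viewer, env gives the robot as it stands.
- The arm moves only by the tool carry_out, never from a script. Its argument "moves" is a list of rows, each a list of 4 numbers: the shift along the world's x, y, z in cm, then the turn about the world's z in rad. In form: [[tx, ty, tz, spin], ...]. A call has 1 to 12 rows; each row shifts and turns the pose as measured when the row begins; what a row does not reach is not made up. A row lasts 1/10 s, in which the tool goes at most 50 mm and 8.59 degrees, less where a joint would pass 70% of its speed; a pose out of reach is approached as far as the arm can. A call with a gripper value outside its range is refused whole. "hand" is the finger opening in cm, from 0 to 8.7, set as the call begins (left out, the last holds). The fingers move at their own pace and stop on an object; "force" is the grip in N (left out, the last holds). Time passes only in rows, so rows that do not move let the fingers close. It gives the time, the measured TCP pose, the force and the opening at its end, in the units of the state.
- sensors.get_obs(): the state, without advancing time (a new reading comes with each control period).
- viewer.read_camera(name): name is "side" or "top" or "wrist"; returns the picture (400x640x3 uint8, red, green, blue); there is no depth.
- viewer.camera_model(name): a dict with "K" (3x3 intrinsics, pixels), "extrinsics" (4x4, takes a point from world to camera coordinates). Camera axes: x right, y down, z forward; pixel columns grow to the right and rows downward; lengths in m; the calibration is good to about 2 mm. The wrist camera is an equidistant fisheye: a pixel r from the principal point sees the ray r / f radians off the axis. A picture is of the moment at which its call begins: read the wrist's pose just before it. camera_model takes no time and is no camera call; for the wrist camera it gives the pose at the moment of the call.
- env.sign_off(): hands the job in, once; it reports no verdict.
The state is a dict: "time_s": time; "qpos": joint angles; "joint_velocities": joint speeds; "effort": joint torques, N m; "tool_pos": TCP position; "tool_rot": TCP orientation; "force": force on the tool from outside, world axes, zero at the start; "wrist_torque": the same for the moment, N m; "grip_width": finger opening in m.
Only numpy, scipy, OpenCV 4.12 (cv2) and the standard library are available. Lean on these libraries where they do the work, as an engineer would, in place of code of your own. Each camera call takes 0.05 s, during which the arm holds its last target. There are 200 camera calls.

## Working session

There is one attempt and no reset: what is moved stays moved. The work goes in short steps, Python scripts to look and compute and a tool call to move; the robot and the scene stay as the last step left them, time stands still between calls to the robot, and variables do not carry over. Pictures are saved under pics/ and viewed, about 12 in all and at most 16, crops included, and the job is handed in when it is done.

Besides the shell and the picture viewer there is one more tool, called after "Emit:" in YAML: its name, and indented under it one key for each argument. carry_out: Moves the arm, as the interface text tells. Its arguments: {"type":"object","properties":{"moves":{"type":"array"},"hand":{"type":"number"},"force":{"type":"number"}},"required":["moves"]}

```bash
mkdir -p pics; ls
python3 - <<'E'
from cell import sensors, viewer, env
import cv2
o=sensors.get_obs(); print(o['time_s'],o['tool_pos'],o['tool_rot'],o['grip_width'],env.grip_depth)
for n in ('top','side','wrist'):
    m=viewer.camera_model(n); print(n,m)
    cv2.imwrite(f'pics/{n}0.png',viewer.read_camera(n)[...,::-1])
E
```

```text
pics
0.0 [0.24033886 0.60373069 0.40365897] [ -87.50443763   89.89216492 -109.20646237] 0.08725501960631182 0.1635
top {'K': array([[465.7855024 ,   0.        , 321.52017942],
       [  0.        , 465.7855024 , 203.76836437],
       [  0.        ,   0.        ,   1.        ]]), 'extrinsics': array([[ 0.00128265, -0.99998554,  0.00522338, -0.01125177],
       [-0.98746832, -0.00209087, -0.15780351,  0.62754824],
       [ 0.15781215, -0.00495552, -0.98745672,  1.09237989],
       [ 0.        ,  0.        ,  0.        ,  1.        ]])}
side {'K': array([[388.85328458,   0.        , 320.87980982],
       [  0.        , 388.85328458, 205.7234934 ],
       [  0.        ,   0.        ,   1.        ]]), 'extrinsics': array([[-0.7055305 , -0.7085687 , -0.012534  ,  0.43750709],
       [-0.3535824 ,  0.36728397, -0.86028017,  0.25784596],
       [ 0.61417114, -0.6025221 , -0.50966747,  0.5213772 ],
       [ 0.        ,  0.        ,  0.        ,  1.        ]])}
wrist {'K': array([[309.70691629,   0.        , 322.37387963],
       [  0.        , 309.70691629, 204.16995122],
       [  0.        ,   0.        ,   1.        ]]), 'extrinsics': array([[ 0.36893321,  0.92945226, -0.00260369, -0.64865553],
       [ 0.89210408, -0.35331943,  0.2816304 , -0.0339772 ],
       [ 0.26084208, -0.10622558, -0.95951943,  0.39170264],
       [ 0.        ,  0.        ,  0.        ,  1.        ]])}
```

View pics/top0.png

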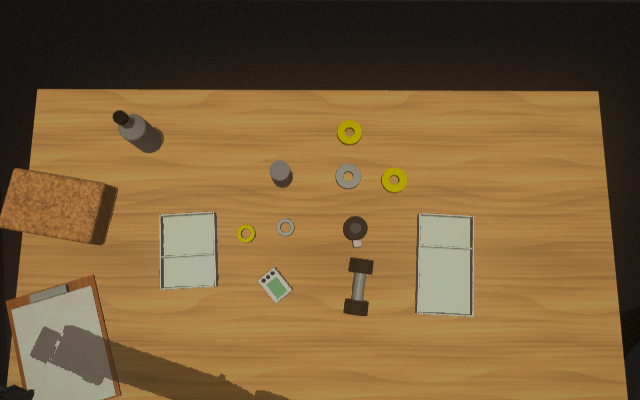

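View pics/side0.png

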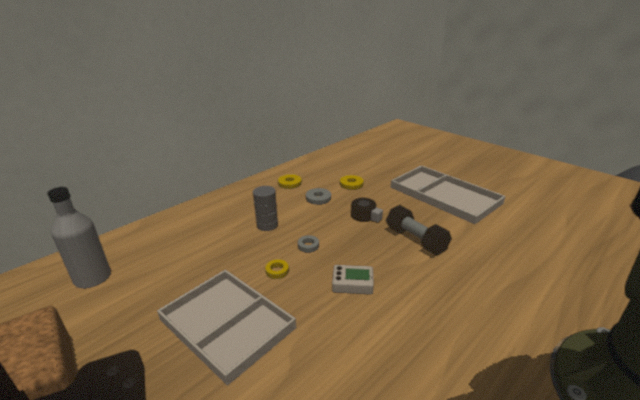

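Top view: short tray (188,250), long tray (445,265). Candidates:
- **Small plate:** grey (285,227), or the yellow look-alike (246,233).
- **Large plate:** grey (348,177), or the yellow ones (350,132) and (394,180).
- **Roller:** (281,174), or the bottle (140,130).
- **Dumbbell:** (359,287), with the collar beside it at (355,229).

I choose the grey plates, the standing grey cylinder and the dumbbell. Next I measure them and check a close crop.

```bash
cat > h.py <<'E'
import numpy as np, cv2
from cell import sensors, viewer, env
def ray(name,uv,z,m=None):
    m=m or viewer.camera_model(name); K=m['K'];E=m['extrinsics'];R=E[:3,:3];c=-R.T@E[:3,3]
    uv=np.atleast_2d(uv).astype(float); p=(uv-K[:2,2])/K[0,0]
    if name=='wrist':
        r=np.linalg.norm(p,axis=1,keepdims=True)+1e-9; d=np.c_[p/r*np.sin(r),np.cos(r)]
    else: d=np.c_[p,np.ones(len(p))]
    d=d@R
    return c+d*((z-c[2])/d[:,2:])
def blobs(mask,amin=60):
    cs,_=cv2.findContours(mask.astype(np.uint8),cv2.RETR_EXTERNAL,cv2.CHAIN_APPROX_NONE)
    return [c[:,0] for c in cs if cv2.contourArea(c)>amin]
def rect(P):
    (c,s,a)=cv2.minAreaRect((P[:,:2]*1000).astype(np.float32)); return np.round(c,1),np.round(s,1),round(a,1)
E
python3 - <<'E'
from h import *
bgr=cv2.imread('pics/top0.png'); hsv=cv2.cvtColor(bgr,cv2.COLOR_BGR2HSV)
H,S,V=cv2.split(hsv)
for n,mk,z in (('grey',(S<60)&(V>60),.014),('white',(S<60)&(V>140),.022),('dark',(V<50),.025)):
    for b in blobs(mk):
        if b[:,1].min()<95 : continue
        P=ray('top',b,z); print(n,b.mean(0).round(),*rect(P), 'area',cv2.contourArea(b))
for n,(u,v) in dict(dbl=(359,287),roller=(281,174),lp=(348,177),sp=(285,227),wood=(300,320)).items(): print(n,hsv[v,u],hsv[v,u+9])
cv2.imwrite('pics/crop.png',cv2.resize(bgr[110:330,220:420],None,fx=3,fy=2.7,interpolation=cv2.INTER_CUBIC))
E
```

```text
grey [ 72. 347.] [283.  614.2] [287.4 197.6] 17.1 area 8428.5
grey [359. 286.] [ 428.  -101.4] [25.3 67. ] 82.2 area 240.0
grey [274. 285.] [430.9 105.4] [70.3 50. ] 39.8 area 556.0
grey [285. 227.] [574.1  81.2] [40.5 40.2] 0.6 area 212.0
grey [455. 265.] [ 483.7 -318. ] [137.5 248. ] 87.0 area 5101.0
grey [182. 255.] [516.8 324.2] [186.4 138. ] 3.7 area 3884.0
grey [348. 176.] [705.4 -78. ] [61.4 62.8] 89.8 area 445.0
grey [279. 170.] [719.4  97.2] [49.8 48.6] 1.1 area 278.0
grey [132. 127.] [832.1 479.5] [61.1 65.2] 45.6 area 362.0
white [ 60. 349.] [274.7 607.1] [264.5 195.7] 17.2 area 5390.5
white [274. 285.] [431.  104.7] [69.8 49.7] 39.8 area 551.5
white [285. 227.] [573.3  80.6] [40.1 39.9] 0.6 area 196.5
white [442. 262.] [ 483.6 -313.4] [131.2 246.3] 86.9 area 4829.5
white [187. 254.] [515.6 318.9] [182.2 130.5] 3.7 area 3560.5
white [348. 176.] [701.2 -77.4] [53.1 57.7] 23.8 area 325.5
dark [  8. 321.] [368.4 725.3] [412.3  76.8] 6.3 area 2222.0
dark [120. 118.] [855.5 509.1] [40.4 30.6] 45.9 area 142.0
dbl [ 21  35 144] [ 17 154 156]
roller [ 19  46 122] [16 92 69]
lp [ 19 144 177] [ 23  40 141]
sp [ 17 156 175] [ 17 122  92]
wood [ 17 154 161] [ 17 152 161]
```

View pics/crop.png

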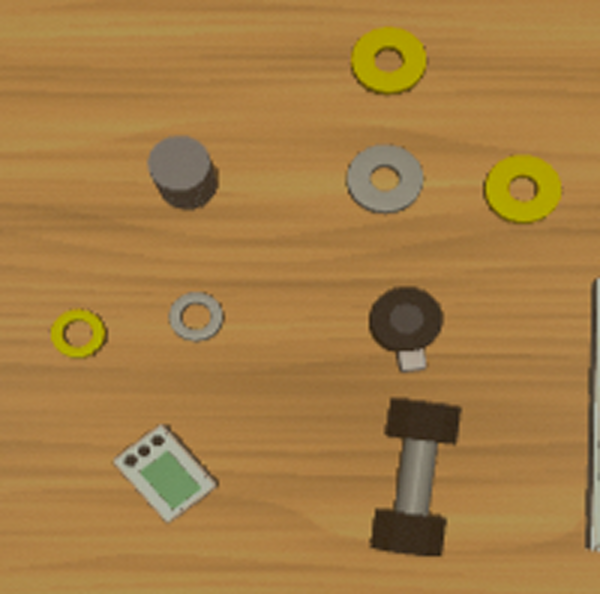

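The crop confirms the choice: grey small plate, grey large plate, solid grey roller, and the dumbbell with its upper end toward the collar block. Now I read the current jaw direction and move over the stock.

```bash
cat >> h.py <<'E'
from scipy.spatial.transform import Rotation as Ro
def st():
    o=sensors.get_obs(); M=Ro.from_euler('xyz',o['tool_rot'],degrees=True).as_matrix()
    a=np.degrees(np.arctan2(M[1,1],M[0,1]))
    print('t',round(o['time_s'],2),'tcp',(o['tool_pos']*1000).round(1),'jaw',round(a,1),'down',M[:,0].round(3),'q7',round(o['qpos'][6],1),'q1',round(o['qpos'][0],1),'F',np.round(o['force'],1),'w',round(o['grip_width']*1000,1)); return o,a
E
python3 -c "
from h import *
st();print(np.round(sensors.get_obs()['qpos'],1))"
```

```text
t 0.15 tcp [240.3 603.8 403.9] jaw 68.3 down [-0.    -0.001 -1.   ] q7 -3.3 q1 -67.5 F [-0.1  0.   0.4] w 87.0
[-67.5  18.4  -4.   83.2   1.3  78.5  -3.3]
```

Emit:
carry_out:
  moves:
    - [3,-4,0,0]
    - [3,-4,0,0]
    - [3,-4,0,0]
    - [3,-4,0,0]
    - [3,-4,0,0]
    - [3,-4,0,0]
    - [3,-4,0,0]
    - [3,-4,0,0]
    - [3,-4,0,0]
    - [2,-4,0,0]
    - [2,-4,0,0]
    - [2,-4,0,0]

```text
time_s: 1.35
tool_pos: [0.5645, 0.1183, 0.3997]
tool_rot: [-152.2, 89.6, -172.9]
force: [1.3, 0.8, -0.5]
grip_width: 0.0869
```

Run:
```python
from h import *
o,a=st(); print(np.round(o['qpos'],1)); np.save('wm.npy',viewer.camera_model('wrist'),allow_pickle=True)
cv2.imwrite('pics/w1.png',viewer.read_camera('wrist')[...,::-1])
```

```text
t 1.35 tcp [564.5 118.3 399.7] jaw 69.3 down [-0.007 -0.001 -1.   ] q7 57.5 q1 -30.8 F [ 1.3  0.8 -0.5] w 86.9
[-30.8   9.8  18.5  94.8  -3.2  76.3  57.5]
```

View pics/w1.png

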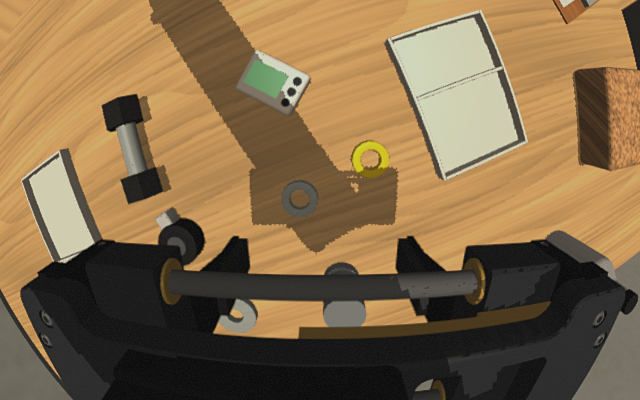

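Wrist view: small plate (300,198) in the gripper's shadow, yellow ring (370,158), dumbbell (132,148), short tray (455,95), roller (343,295).

Run:
```python
from h import *
m=np.load('wm.npy',allow_pickle=True).item()
bgr=cv2.imread('pics/w1.png'); hsv=cv2.cvtColor(bgr,cv2.COLOR_BGR2HSV); H,S,V=cv2.split(hsv)
sub=np.zeros_like(S,bool)
def f(box,mask,zs,n):
    x0,y0,x1,y1=box; k=np.zeros_like(S); k[y0:y1,x0:x1]=mask[y0:y1,x0:x1]
    k=cv2.morphologyEx(k,cv2.MORPH_CLOSE,np.ones((3,3)))
    b=max(blobs(k,30),key=cv2.contourArea)
    for z in zs: print(n,z,*rect(ray('wrist',b,z,m)), 'px',b.mean(0).round())
f((275,172,325,222),S<90,(.014,.007),'small')
f((110,110,155,180),(S<90)&(V>70),(.025,.039),'handle')
f((360,0,540,190),S<70,(.0,.022),'short')
f((10,140,100,260),S<70,(.022,),'longpart')
f((235,50,312,116),(S<70)|(H>35),(.024,),'timer')
```

```text
small 0.014 [571.7  83.1] [44.4 45.8] 69.2 px [299. 198.]
small 0.007 [573.2  81.9] [45.3 46.6] 69.2 px [299. 198.]
handle 0.025 [ 425.6 -100.2] [34.2 69.3] 82.6 px [131. 149.]
handle 0.039 [428.2 -90.5] [32.9 66.6] 82.6 px [131. 149.]
short 0.0 [515.7 330.5] [196.9 152. ] 3.7 px [458.  91.]
short 0.022 [514.3 319.8] [185.5 143.2] 3.7 px [458.  91.]
longpart 0.022 [ 451.6 -303.7] [158.8 185.4] 87.1 px [ 63. 210.]
timer 0.024 [430.7 106. ] [74.1 52.6] 39.9 px [273.  82.]
```

Emit:
carry_out:
  moves:
    - [0.85,-3.6,0,0]
    - [0,0,-4,0]
    - [0,0,-4,0]
    - [0,0,-4,0]
    - [0,0,-3,0]
    - [0,0,0,0]
    - [0,0,0,0]
  hand: 6.2
  force: 20

```text
time_s: 2.1
tool_pos: [0.5765, 0.0658, 0.2464]
tool_rot: [-69.6, 89.5, -91.5]
force: [-0.0, 0.0, 0.5]
grip_width: 0.0621
```

Run:
```python
from h import *
o,a=st(); m=viewer.camera_model('wrist')
im=viewer.read_camera('wrist')[...,::-1]; cv2.imwrite('pics/w2.png',im)
# project TCP grasp point
g=np.r_[o['tool_pos'][:2],0.007,1]; p=(m['extrinsics']@g)[:3]; t=np.arctan2(np.hypot(p[0],p[1]),p[2]); d=p[:2]/np.hypot(p[0],p[1])*t*m['K'][0,0]+m['K'][:2,2]; print(d)
```

```text
t 2.1 tcp [576.5  65.8 246.4] jaw 68.1 down [-0.    -0.008 -1.   ] q7 64.1 q1 -26.3 F [-0.   0.   0.5] w 62.1
[325.30661032 221.18619896]
```

View pics/w2.png

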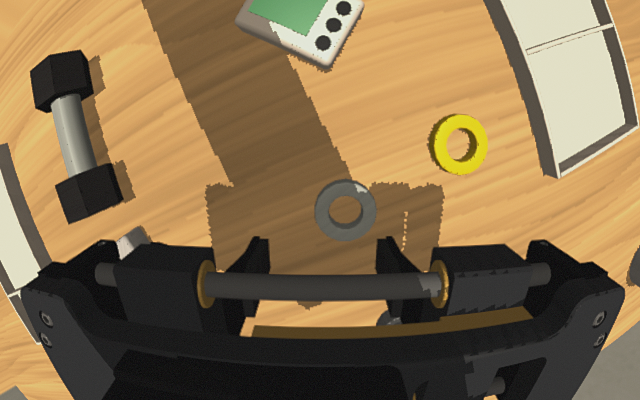

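The plate sits at (345,210), up and right of the point the gripper is over (325,221), since the arm coasted past. I'll re-measure it and correct.

Run:
```python
from h import *
st()
S=cv2.cvtColor(cv2.imread('pics/w2.png'),cv2.COLOR_BGR2HSV)[...,1]
k=np.zeros_like(S);k[170:250,308:385]=S[170:250,308:385]<80
k=cv2.morphologyEx(k,cv2.MORPH_OPEN,np.ones((3,3)))
b=max(blobs(k),key=cv2.contourArea)
for z in (.014,.007): print(rect(ray('wrist',b,z)))
```

```text
t 2.15 tcp [576.4  65.9 246.4] jaw 68.1 down [-0.    -0.008 -1.   ] q7 64.1 q1 -26.3 F [-1.2 -0.6 -0.1] w 62.2
(array([571.9,  83.5]), array([44.2, 46.2]), 67.7)
(array([574.1,  83.1]), array([45.6, 47.8]), 67.7)
```

Emit:
carry_out:
  moves:
    - [-0.35,1.6,0,0]
    - [0,0,0,0]
    - [0,0,0,0]

```text
time_s: 2.45
tool_pos: [0.575, 0.0821, 0.252]
tool_rot: [-18.4, 89.4, -40.4]
force: [-0.2, -0.1, 0.1]
grip_width: 0.0621
```

Emit:
carry_out:
  moves:
    - [-0.2,0.1,-3,0]
    - [0,0,-2,0]
    - [0,0,-1,0]
    - [0,0,0,0]
    - [0,0,0,0]

```text
time_s: 2.95
tool_pos: [0.5766, 0.0811, 0.1972]
tool_rot: [9.0, 88.8, -13.0]
force: [-0.4, 0.8, -0.0]
grip_width: 0.0623
```

Emit:
carry_out:
  moves:
    - [-0.3,0.1,-1,0]
    - [0,0,-0.3,0]
    - [0,0,0,0]

```text
time_s: 3.25
tool_pos: [0.5745, 0.082, 0.1855]
tool_rot: [13.3, 88.6, -8.8]
force: [-0.6, -0.5, 0.7]
grip_width: 0.0622
```

```bash
python3 -c "
from h import *
st()"
```

```text
t 3.25 tcp [574.5  82.  185.5] jaw 68.0 down [ 0.024 -0.004 -1.   ] q7 63.6 q1 -26.7 F [-0.6 -0.5  0.7] w 62.2
```

Emit:
carry_out:
  moves:
    - [-0.5,0,-0.1,0]
    - [0,0,0,0]
    - [0,0,0,0]

```text
time_s: 3.55
tool_pos: [0.5691, 0.0821, 0.1849]
tool_rot: [14.0, 88.6, -8.0]
force: [-0.5, 0.9, -0.8]
grip_width: 0.0619
```

Emit:
carry_out:
  moves:
    - [0,0,0,0]
    - [0,0,0,0]
    - [0,0,0,0]
    - [0,0,0,0]
    - [0,0,0,0]
    - [0,0,0,0]
    - [0,0,0,0]
    - [0,0,0,0]
  hand: 3
  force: 25

```text
time_s: 4.35
tool_pos: [0.5693, 0.0823, 0.1852]
tool_rot: [14.9, 88.6, -7.2]
force: [0.3, -0.4, 0.2]
grip_width: 0.045
```

```bash
python3 -c "
from h import *
st()"
```

```text
t 4.35 tcp [569.3  82.3 185.2] jaw 68.0 down [ 0.025 -0.003 -1.   ] q7 63.5 q1 -26.9 F [ 0.3 -0.4  0.2] w 45.0
```

Gripped at 45 mm. Lift, and carry to the long tray's small bay, about (566,-318).

Emit:
carry_out:
  moves:
    - [0,0,2,0]
    - [0,0,4,0]
    - [0,0,4,0]
    - [0,0,2,0]
    - [0,-2,0,0]
    - [0,-3,0,0.05]
    - [0,-4,0,0.08]
    - [0,-4,0,0.08]
    - [0,-4,0,0.08]
    - [0,-4,0,0.04]
    - [0,-4,0,0]
    - [0,-4,0,0]

```text
time_s: 5.55
tool_pos: [0.5655, -0.2089, 0.3073]
tool_rot: [21.8, 88.8, 20.5]
force: [0.3, -0.1, -1.2]
grip_width: 0.0451
```

Emit:
carry_out:
  moves:
    - [0,-4,0,0]
    - [0,-3,0,0]
    - [0,-2,0,0]
    - [0,-1,0,0]
    - [0,0,0,0]
    - [0,0,0,0]

```text
time_s: 6.15
tool_pos: [0.5616, -0.3198, 0.3053]
tool_rot: [17.8, 89.1, 15.9]
force: [0.7, 0.5, -0.8]
grip_width: 0.0458
```

Run:
```python
from h import *
o,a=st(); m=viewer.camera_model('wrist'); np.save('wm.npy',m,allow_pickle=True)
im=viewer.read_camera('wrist')[...,::-1]; cv2.imwrite('pics/w3.png',im)
```

```text
t 6.15 tcp [ 561.6 -319.8  305.3] jaw 88.1 down [ 0.016  0.005 -1.   ] q7 124.7 q1 4.2 F [ 0.7  0.5 -0.8] w 45.8
```

View pics/w3.png

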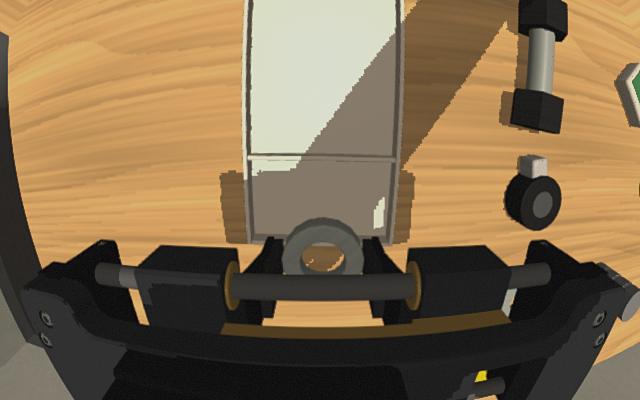

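The plate is held flat at (322,248). Tray divider runs (250,156) to (398,160), far wall about (252,242) to (392,244). Casting those points:

Run:
```python
from h import *
m=np.load('wm.npy',allow_pickle=True).item()
for uv in [(250,156),(398,161),(252,241),(392,244),(248,20),(402,20)]: print(uv,(ray('wrist',uv,.022,m)[0]*1000).round(1))
```

```text
(250, 156) [ 519.1 -379.6   22. ]
(398, 161) [ 527.8 -251.2   22. ]
(252, 241) [ 598.9 -385.8   22. ]
(392, 244) [ 606.6 -253.9   22. ]
(248, 20) [ 399.3 -376.1   22. ]
(402, 20) [ 403.  -245.2   22. ]
```

Agrees with the top view: bay centre near (565,-318), with the tip now at (564,-319). Descending.

Emit:
carry_out:
  moves:
    - [0,0,-3,0]
    - [0,0,-3,0]
    - [0,0,-2,0]
    - [0,0,-1,0]
    - [0,0,0,0]
    - [0,0,0,0]

```text
time_s: 6.8
tool_pos: [0.5659, -0.3096, 0.2148]
tool_rot: [24.7, 88.7, 23.5]
force: [-0.2, -0.2, -0.7]
grip_width: 0.0451
```

```bash
python3 -c "
from h import *
st()"
```

```text
t 6.8 tcp [ 565.9 -309.6  214.8] jaw 88.9 down [ 0.021  0.009 -1.   ] q7 127.0 q1 5.0 F [-0.2 -0.2 -0.7] w 45.1
```

Emit:
carry_out:
  moves:
    - [-0.5,-0.8,-1,0]
    - [0,0,-0.8,0]
    - [0,0,-0.4,0]
    - [0,0,0,0]
    - [0,0,0,0]

```text
time_s: 7.3
tool_pos: [0.5615, -0.3191, 0.1942]
tool_rot: [16.5, 88.4, 15.3]
force: [-0.2, -0.3, -1.2]
grip_width: 0.0449
```

Emit:
carry_out:
  moves:
    - [0,0,-0.3,0]
    - [0,0,-0.2,0]
    - [0,0,0,0]
    - [0,0,0,0]

```text
time_s: 7.7
tool_pos: [0.5618, -0.3192, 0.1894]
tool_rot: [15.2, 88.4, 14.1]
force: [-0.3, 0.5, -1.4]
grip_width: 0.0457
```

Emit:
carry_out:
  moves:
    - [0,0,-0.15,0]
    - [0,0,0,0]
    - [0,0,0,0]

```text
time_s: 8.0
tool_pos: [0.5622, -0.3194, 0.1899]
tool_rot: [14.7, 88.3, 13.6]
force: [1.4, -0.5, -1.0]
grip_width: 0.0452
```

Emit:
carry_out:
  moves:
    - [0,0,-0.2,0]
    - [0,0,0,0]

```text
time_s: 8.2
tool_pos: [0.5625, -0.3197, 0.1895]
tool_rot: [14.4, 88.3, 13.3]
force: [0.5, 0.2, -1.2]
grip_width: 0.0455
```

Emit:
carry_out:
  moves:
    - [0,0,0,0]
    - [0,0,0,0]
    - [0,0,0,0]
    - [0,0,0,0]
    - [0,0,0,0]
    - [0,0,0,0]
  hand: 6.2

```text
time_s: 8.8
tool_pos: [0.5627, -0.3196, 0.1888]
tool_rot: [13.5, 88.2, 12.4]
force: [0.1, 0.9, -0.5]
grip_width: 0.062
```

Emit:
carry_out:
  moves:
    - [0,0,2,0]
    - [0,0,4,0]
    - [0,0,4,0]
    - [0,0,2,0]
    - [-2,3,0,0]
    - [-2,4,0,0]
    - [-2,4,0,0]
    - [-2,4,0,0]
    - [-2,3,0,0]
    - [-1,1,0,0]
    - [0,0,0,0]
    - [0,0,0,0]

```text
time_s: 10.0
tool_pos: [0.4461, -0.1245, 0.3133]
tool_rot: [9.5, 88.1, 8.4]
force: [1.2, -0.2, 0.3]
grip_width: 0.062
```

Run:
```python
from h import *
o,a=st(); m=viewer.camera_model('wrist'); np.save('wm.npy',m,allow_pickle=True)
im=viewer.read_camera('wrist')[...,::-1]; cv2.imwrite('pics/w4.png',im)
```

```text
t 10.0 tcp [ 446.1 -124.5  313.3] jaw 88.8 down [ 0.032  0.005 -0.999] q7 101.0 q1 -12.4 F [ 1.2 -0.2  0.3] w 62.0
```

View pics/w4.png

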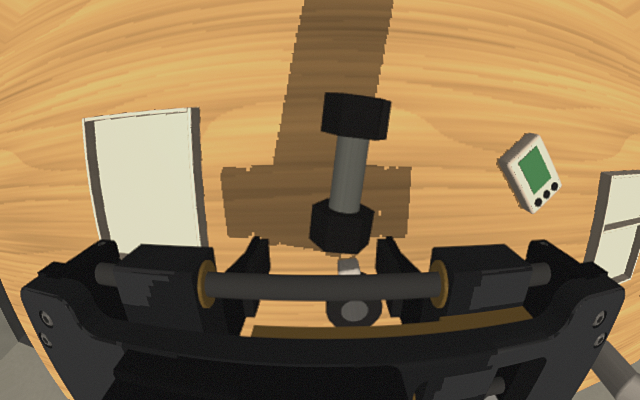

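Dumbbell: heads (356,118) and (341,227), handle centre about (348,172). The collar is beyond it at (350,300).

Run:
```python
from h import *
m=np.load('wm.npy',allow_pickle=True).item(); print((-m['extrinsics'][:3,:3].T@m['extrinsics'][:3,3]).round(3))
hsv=cv2.cvtColor(cv2.imread('pics/w4.png'),cv2.COLOR_BGR2HSV); H,S,V=cv2.split(hsv)
k=np.zeros_like(S);k[100:235,315:395]=((S<90)&(V>60))[100:235,315:395]
b=max(blobs(k),key=cv2.contourArea)
for z in (.025,.033): print('handle',rect(ray('wrist',b,z,m)),b.mean(0))
k=np.zeros_like(S);k[85:262,310:400]=(V<60)[85:262,310:400]
k=cv2.morphologyEx(k,cv2.MORPH_OPEN,np.ones((9,9)))
for b in blobs(k,500): print('head',rect(ray('wrist',b,.025,m)),b.min(0),b.max(0))
st()
```

```text
[ 0.368 -0.123  0.291]
handle (array([429.8, -99.9]), array([28.3, 68.4]), 82.2) [348.2160804  173.22110553]
handle (array([ 428. , -100.6]), array([27.4, 66.4]), 82.2) [348.2160804  173.22110553]
head (array([ 480.2, -106.7]), array([56.8, 49.7]), 83.3) [310 202] [372 253]
head (array([377.5, -93.3]), array([56.5, 37.1]), 83.2) [322  93] [389 138]
t 10.05 tcp [ 446.3 -124.7  313.2] jaw 88.8 down [ 0.032  0.005 -0.999] q7 101.0 q1 -12.3 F [ 0.1 -0.2 -0.1] w 61.9
```

Emit:
carry_out:
  moves:
    - [-1,1,0,-0.06]
    - [-1,1,0,-0.055]
    - [-0.3,0.4,-2,0]
    - [0,0,-3,0]
    - [0,0,-2,0]
    - [0,0,0,0]
    - [0,0,0,0]

```text
time_s: 10.75
tool_pos: [0.4274, -0.1082, 0.2431]
tool_rot: [1.3, 87.8, -7.6]
force: [0.4, -0.6, 0.5]
grip_width: 0.0624
```

```bash
python3 -c "
from h import *
st()"
```

```text
t 10.75 tcp [ 427.4 -108.2  243.1] jaw 81.1 down [ 0.037 -0.005 -0.999] q7 92.3 q1 -12.8 F [ 0.4 -0.6  0.5] w 62.4
```

Emit:
carry_out:
  moves:
    - [-0.6,0.9,-2,0]
    - [0,0,-2,0]
    - [0,0,-1,0]
    - [0,0,0,0]
    - [0,0,0,0]

```text
time_s: 11.25
tool_pos: [0.4259, -0.1019, 0.1972]
tool_rot: [0.7, 87.3, -8.5]
force: [0.2, 0.7, 1.2]
grip_width: 0.0619
```

```bash
python3 -c "
from h import *
st()"
```

```text
t 11.25 tcp [ 425.9 -101.9  197.2] jaw 80.9 down [ 0.047 -0.007 -0.999] q7 93.2 q1 -12.8 F [0.2 0.7 1.2] w 61.9
```

Emit:
carry_out:
  moves:
    - [-0.5,0.2,-0.6,0.02]
    - [0,0,-0.4,0]
    - [0,0,0,0]
    - [0,0,0,0]

```text
time_s: 11.65
tool_pos: [0.4217, -0.1002, 0.1887]
tool_rot: [1.4, 87.0, -6.5]
force: [0.6, -0.1, -0.4]
grip_width: 0.062
```

```bash
python3 -c "
from h import *
st()"
```

```text
t 11.65 tcp [ 421.7 -100.2  188.7] jaw 82.1 down [ 0.051 -0.006 -0.999] q7 94.6 q1 -12.7 F [ 0.6 -0.1 -0.4] w 62.0
```

Emit:
carry_out:
  moves:
    - [0,0,0,0]
    - [0,0,0,0]
    - [0,0,0,0]
    - [0,0,0,0]
    - [0,0,0,0]
    - [0,0,0,0]
    - [0,0,0,0]
    - [0,0,0,0]
    - [0,0,0,0]
    - [0,0,0,0]
  hand: 2
  force: 40

```text
time_s: 12.65
tool_pos: [0.4222, -0.0995, 0.1893]
tool_rot: [2.3, 87.0, -5.6]
force: [0.1, 1.2, 0.7]
grip_width: 0.0271
```

```bash
python3 -c "
from h import *
st()"
```

```text
t 12.65 tcp [422.2 -99.5 189.3] jaw 82.1 down [ 0.052 -0.005 -0.999] q7 94.6 q1 -12.8 F [0.1 1.2 0.7] w 27.1
```

Handle held (27 mm). Lift and carry to the long bay, target (444,-312).

Emit:
carry_out:
  moves:
    - [0,0,1,0]
    - [0,0,2,0]
    - [0,0,3,0]
    - [0,0,2,0]
    - [0,0,1,0]
    - [0,-1,0,0]
    - [0.2,-2,0,0.02]
    - [0.2,-3,0,0.02]
    - [0.2,-3,0,0.02]
    - [0.2,-3,0,0.01]
    - [0.2,-3,0,0.01]
    - [0.2,-2,0,0]

```text
time_s: 13.85
tool_pos: [0.4228, -0.2767, 0.2709]
tool_rot: [-5.0, 88.6, -7.9]
force: [0.7, -0.2, -6.3]
grip_width: 0.0271
```

Emit:
carry_out:
  moves:
    - [0,-2,0,0]
    - [0,-1,0,0]
    - [0,0,0,0]
    - [0,0,0,0]

```text
time_s: 14.25
tool_pos: [0.4187, -0.3119, 0.2659]
tool_rot: [-15.2, 89.2, -18.4]
force: [0.9, 0.4, -6.6]
grip_width: 0.0274
```

```bash
python3 -c "
from h import *
st()"
```

```text
t 14.25 tcp [ 418.7 -311.9  265.9] jaw 86.7 down [ 0.013 -0.004 -1.   ] q7 127.0 q1 0.7 F [ 0.9  0.4 -6.6] w 27.4
```

Emit:
carry_out:
  moves:
    - [1,0,0,0]
    - [1.5,0,0,0]
    - [0,0,-2,0]
    - [0,0,-2,0]
    - [0,0,-1,0]
    - [0,0,0,0]
    - [0,0,0,0]

```text
time_s: 14.95
tool_pos: [0.454, -0.3047, 0.215]
tool_rot: [-2.1, 88.9, -4.6]
force: [0.3, -0.4, -5.6]
grip_width: 0.0272
```

Run:
```python
from h import *
o,a=st(); im=viewer.read_camera('top')[...,::-1]; cv2.imwrite('pics/t5.png',im)
cv2.imwrite('pics/t5c.png',cv2.resize(im[190:340,380:520],None,fx=4,fy=4,interpolation=cv2.INTER_CUBIC))
cv2.imwrite('pics/w5.png',viewer.read_camera('wrist')[...,::-1])
```

```text
t 14.95 tcp [ 454.  -304.7  215. ] jaw 87.5 down [ 0.02  -0.002 -1.   ] q7 129.2 q1 1.5 F [ 0.3 -0.4 -5.6] w 27.2
```

View pics/w5.png

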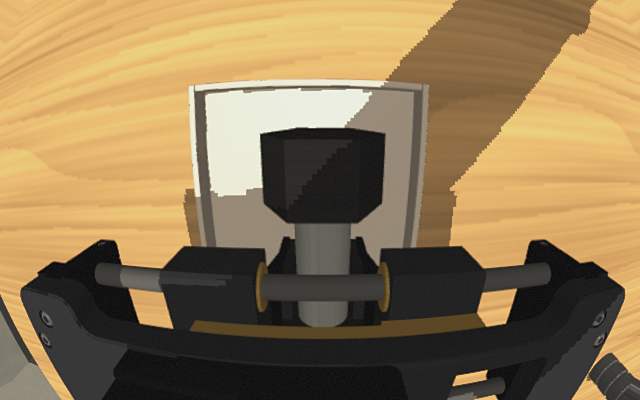

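The dumbbell is level between the walls; the tray's near wall is at row 85 and the near head's end at row 130. It's about 11 mm too far in x, so I correct and descend.

Emit:
carry_out:
  moves:
    - [-0.9,-0.6,0,0]
    - [0,0,-0.7,0]
    - [0,0,-0.6,0]
    - [0,0,0,0]
    - [0,0,0,0]

```text
time_s: 15.55
tool_pos: [0.4438, -0.3127, 0.2034]
tool_rot: [-4.7, 88.6, -7.3]
force: [0.1, 0.2, -6.6]
grip_width: 0.0274
```

```bash
python3 -c "
from h import *
st()"
```

```text
t 15.55 tcp [ 443.8 -312.7  203.4] jaw 87.4 down [ 0.024 -0.003 -1.   ] q7 131.0 q1 2.7 F [ 0.1  0.2 -6.6] w 27.4
```

Emit:
carry_out:
  moves:
    - [0,0,-0.5,0]
    - [0,0,-0.3,0]
    - [0,0,0,0]
    - [0,0,0,0]

```text
time_s: 15.95
tool_pos: [0.4441, -0.3127, 0.1948]
tool_rot: [-4.9, 88.6, -7.5]
force: [-1.6, -0.6, -5.6]
grip_width: 0.027
```

Emit:
carry_out:
  moves:
    - [0,0,-0.2,0]
    - [0,0,0,0]
    - [0,0,0,0]

```text
time_s: 16.25
tool_pos: [0.4442, -0.313, 0.1941]
tool_rot: [-3.2, 88.6, -5.8]
force: [-2.7, 0.5, -4.7]
grip_width: 0.0269
```

Contact is beginning. I press a bit more, then open.

Emit:
carry_out:
  moves:
    - [0,0,-0.2,0]
    - [0,0,-0.1,0]
    - [0,0,0,0]

```text
time_s: 16.55
tool_pos: [0.4443, -0.3135, 0.1938]
tool_rot: [1.3, 88.5, -1.3]
force: [-1.0, 0.9, -3.9]
grip_width: 0.0269
```

Emit:
carry_out:
  moves:
    - [0,0,0,0]
    - [0,0,0,0]
    - [0,0,0,0]
    - [0,0,0,0]
    - [0,0,0,0]
    - [0,0,0,0]
  hand: 6
  force: 20

```text
time_s: 17.15
tool_pos: [0.4469, -0.3148, 0.1959]
tool_rot: [-6.7, 88.1, -9.3]
force: [0.9, -0.0, -0.2]
grip_width: 0.0589
```

Emit:
carry_out:
  moves:
    - [0,0,2,0]
    - [0,0,4,0]
    - [0,0,4,0]
    - [0,0,3,0]
    - [2,2,0,0]
    - [3,3,0,0]
    - [4,4,0,0]
    - [4,4,0,0]
    - [4,4,0,0]
    - [3,3,0,0]
    - [2,2,0,0]
    - [0,0,0,0]

```text
time_s: 18.35
tool_pos: [0.6575, -0.0989, 0.3319]
tool_rot: [-3.1, 87.8, -6.1]
force: [-0.1, -1.0, -0.1]
grip_width: 0.0597
```

Run:
```python
from h import *
o,a=st()
im=viewer.read_camera('top')[...,::-1]; cv2.imwrite('pics/t6.png',im)
cv2.imwrite('pics/t6c.png',cv2.resize(im[130:330,300:500],None,fx=3,fy=3,interpolation=cv2.INTER_CUBIC))
```

```text
t 18.35 tcp [657.5 -98.9 331.9] jaw 87.0 down [ 0.037 -0.004 -0.999] q7 101.3 q1 -14.7 F [-0.1 -1.  -0.1] w 59.7
```

View pics/t6c.png

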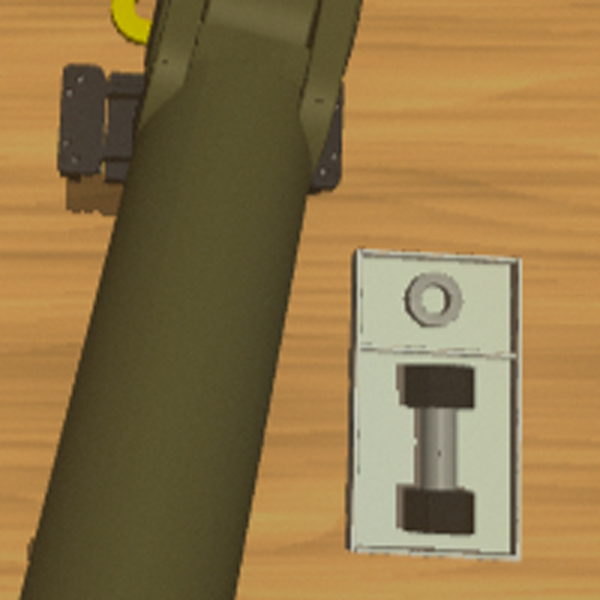

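Long tray done: the dumbbell is in the long bay and the small plate flat in its bay, both clear of walls. Next is the large plate. I read it from the wrist camera.

Emit:
carry_out:
  moves:
    - [2,1,0,0]
    - [1,0.6,0,0]
    - [0,0,-2,0]
    - [0,0,-2,0]
    - [0,0,0,0]
    - [0,0,0,0]
  hand: 8.4

```text
time_s: 19.0
tool_pos: [0.6839, -0.0931, 0.2923]
tool_rot: [-13.7, 87.9, -17.4]
force: [0.1, -0.6, 1.5]
grip_width: 0.0834
```

Run:
```python
from h import *
o,a=st(); m=viewer.camera_model('wrist')
im=viewer.read_camera('wrist')[...,::-1].copy(); cv2.imwrite('pics/w7.png',im)
S=cv2.cvtColor(im,cv2.COLOR_BGR2HSV)[...,1]; V=im.max(2)
k=((S<80)&(V>45)).astype(np.uint8); k[240:]=0
for b in blobs(k,300):
    r=rect(ray('wrist',b,.012,m)); print(b.mean(0).round(),*r)
```

```text
t 19.0 tcp [683.9 -93.1 292.3] jaw 86.3 down [ 0.034 -0.011 -0.999] q7 100.7 q1 -14.2 F [ 0.1 -0.6  1.5] w 83.4
[344. 213.] [698.6 -76.7] [64.9 55.5] 86.2
[529. 213.] [721.3 133.2] [154.6  56.7] 68.9
[316.  57.] [565.6 -93.1] [29.7 29.3] 39.8
[296.  37.] [ 549.7 -105.9] [27.1 72.2] 70.5
[624.  59.] [525.1 283.7] [172.   93.4] 0.1
[97. 68.] [ 518.7 -320.5] [156.9 175.5] 87.0
```

View pics/w7.png

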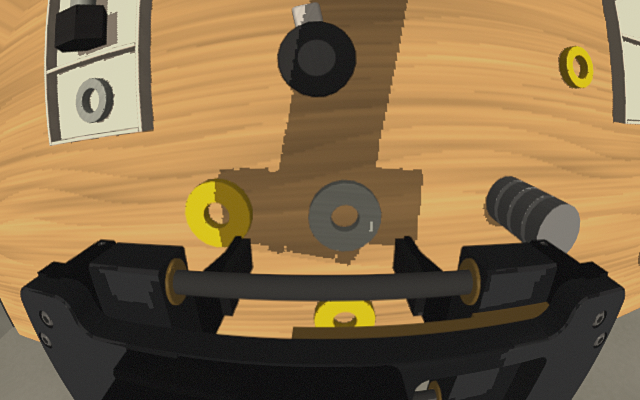

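The grey plate is at (345,215), with yellow look-alikes at (218,213) and (345,315). Plate centre is about (704,-77), agreeing with the top view.

Emit:
carry_out:
  moves:
    - [0.7,0.9,0,0]
    - [0.6,0.8,0,0]
    - [0,0,-2,0]
    - [0,0,-2,0]
    - [0,0,-1.5,0]
    - [0,0,0,0]
    - [0,0,0,0]

```text
time_s: 19.75
tool_pos: [0.7015, -0.0716, 0.2424]
tool_rot: [-7.8, 87.3, -11.3]
force: [-0.0, 1.1, 0.3]
grip_width: 0.084
```

```bash
python3 -c "
from h import *
st()"
```

```text
t 19.75 tcp [701.5 -71.6 242.4] jaw 86.4 down [ 0.045 -0.009 -0.999] q7 99.9 q1 -14.7 F [-0.   1.1  0.3] w 84.0
```

Emit:
carry_out:
  moves:
    - [-0.7,-0.35,-2,0]
    - [0,0,-1.5,0]
    - [0,0,-1,0]
    - [0,0,0,0]
    - [0,0,0,0]

```text
time_s: 20.25
tool_pos: [0.697, -0.0746, 0.1999]
tool_rot: [-6.1, 86.9, -9.6]
force: [0.7, 0.2, 0.4]
grip_width: 0.0836
```

```bash
python3 -c "
from h import *
st()"
```

```text
t 20.25 tcp [697.  -74.6 199.9] jaw 86.5 down [ 0.052 -0.009 -0.999] q7 101.0 q1 -14.1 F [0.7 0.2 0.4] w 83.6
```

Emit:
carry_out:
  moves:
    - [-0.3,0,-0.8,0]
    - [0,0,-0.5,0]
    - [0,0,0,0]
    - [0,0,0,0]

```text
time_s: 20.65
tool_pos: [0.6946, -0.0745, 0.1875]
tool_rot: [-5.7, 86.8, -9.1]
force: [0.5, -0.2, -0.2]
grip_width: 0.0837
```

```bash
python3 -c "
from h import *
st()"
```

```text
t 20.65 tcp [694.6 -74.5 187.5] jaw 86.5 down [ 0.055 -0.009 -0.998] q7 101.3 q1 -13.9 F [ 0.5 -0.2 -0.2] w 83.7
```

Emit:
carry_out:
  moves:
    - [0,0,0,0]
    - [0,0,0,0]
    - [0,0,0,0]
    - [0,0,0,0]
    - [0,0,0,0]
    - [0,0,0,0]
    - [0,0,0,0]
    - [0,0,0,0]
  hand: 5
  force: 35

```text
time_s: 21.45
tool_pos: [0.6948, -0.0747, 0.1881]
tool_rot: [-5.8, 86.8, -9.3]
force: [0.4, -0.0, -0.1]
grip_width: 0.0652
```

```bash
python3 -c "
from h import *
st()"
```

```text
t 21.45 tcp [694.8 -74.7 188.1] jaw 86.5 down [ 0.056 -0.009 -0.998] q7 101.3 q1 -13.9 F [ 0.4 -0.  -0.1] w 65.2
```

Held at 65 mm. Lift, and carry to the short tray's wide bay, target (554,321).

Emit:
carry_out:
  moves:
    - [0,0,1,0]
    - [0,0,3,0]
    - [0,0,4,0]
    - [0,0,4,0]
    - [0,0,2,0]
    - [-2,0,0,0]
    - [-4,1,0,0]
    - [-4,2,0,0]
    - [-2,3,0,0.04]
    - [-1,4,0,0.04]
    - [0,4,0,0.04]
    - [0,4,0,0]

```text
time_s: 22.65
tool_pos: [0.5539, 0.1004, 0.3349]
tool_rot: [-10.3, 87.1, -7.6]
force: [0.0, -0.4, -3.6]
grip_width: 0.0653
```

Emit:
carry_out:
  moves:
    - [0,4,0,0]
    - [0,4,0,0]
    - [0,4,0,0]
    - [0,3,0,0]
    - [0,2,0,0]
    - [0,1,0,0]
    - [0,0,0,0]
    - [0,0,0,0]

```text
time_s: 23.45
tool_pos: [0.5488, 0.2927, 0.3369]
tool_rot: [-7.9, 87.3, -4.7]
force: [0.4, -0.2, -3.0]
grip_width: 0.0651
```

Run:
```python
from h import *
o,a=st(); m=viewer.camera_model('wrist'); np.save('wm.npy',m,allow_pickle=True)
im=viewer.read_camera('wrist')[...,::-1]; cv2.imwrite('pics/w8.png',im)
```

```text
t 23.45 tcp [548.8 292.7 336.9] jaw 93.1 down [ 0.048 -0.004 -0.999] q7 65.1 q1 -43.5 F [ 0.4 -0.2 -3. ] w 65.1
```

View pics/w8.png

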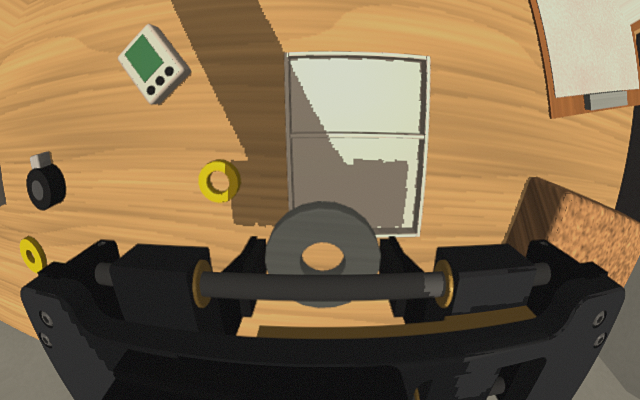

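Plate held at (323,250). Short tray: near wall (287,54) to (428,58), divider (290,133) to (427,137), far right corner (417,236).

Run:
```python
from h import *
m=np.load('wm.npy',allow_pickle=True).item()
for uv in [(287,54),(428,58),(290,133),(427,137),(417,236)]: print(uv,(ray('wrist',uv,.022,m)[0]*1000).round(1))
b=blobs((cv2.inRange(cv2.imread('pics/top0.png'),(0,0,0),(70,110,160))[165:250,0:118]>0),500)
for q in b: print(rect(ray('top',q+[0,165],.06)))
```

```text
(287, 54) [428.2 251.5  22. ]
(428, 58) [420.  383.8  22. ]
(290, 133) [503.1 257.7  22. ]
(427, 137) [497.2 389.8  22. ]
(417, 236) [602.1 394.9  22. ]
(array([619.3, 628.8]), array([206.3, 297.8]), 0.7)
```

Emit:
carry_out:
  moves:
    - [-0.4,1.5,0,0]
    - [0,1,0,0]
    - [0,0,-2,0]
    - [0,0,-3,0]
    - [0,0,-3,0]
    - [0,0,-2,0]
    - [0,0,-1,0]
    - [0,0,0,0]
    - [0,0,0,0]

```text
time_s: 24.4
tool_pos: [0.5461, 0.319, 0.2267]
tool_rot: [-2.8, 87.0, 0.0]
force: [0.5, -0.7, -2.3]
grip_width: 0.0652
```

```bash
python3 -c "
from h import *
st()"
```

```text
t 24.4 tcp [546.1 319.  226.7] jaw 92.8 down [ 0.053  0.    -0.999] q7 63.4 q1 -44.2 F [ 0.5 -0.7 -2.3] w 65.2
```

Tip at (555.7,319): good. Continue down to about 0.192.

Emit:
carry_out:
  moves:
    - [-0.3,0,-1.2,0]
    - [0,0,-1,0]
    - [0,0,-0.6,0]
    - [0,0,-0.2,0]
    - [0,0,0,0]
    - [0,0,0,0]

```text
time_s: 25.0
tool_pos: [0.5441, 0.3198, 0.1977]
tool_rot: [0.6, 86.7, 3.4]
force: [-0.4, -0.5, -3.4]
grip_width: 0.0652
```

```bash
python3 -c "
from h import *
st()"
```

```text
t 25.0 tcp [544.1 319.8 197.7] jaw 92.8 down [ 0.058  0.003 -0.998] q7 63.5 q1 -44.1 F [-0.4 -0.5 -3.4] w 65.2
```

Emit:
carry_out:
  moves:
    - [0,0,-0.4,0]
    - [0,0,-0.2,0]
    - [0,0,0,0]
    - [0,0,0,0]

```text
time_s: 25.4
tool_pos: [0.5446, 0.32, 0.1922]
tool_rot: [1.5, 86.6, 4.3]
force: [-0.2, 0.6, -3.1]
grip_width: 0.065
```

Emit:
carry_out:
  moves:
    - [0,0,-0.2,0]
    - [0,0,-0.1,0]
    - [0,0,0,0]

```text
time_s: 25.7
tool_pos: [0.5449, 0.32, 0.1924]
tool_rot: [1.9, 86.6, 4.7]
force: [-0.6, 1.0, -3.7]
grip_width: 0.0652
```

Emit:
carry_out:
  moves:
    - [0,0,-0.4,0]
    - [0,0,-0.3,0]
    - [0,0,0,0]

```text
time_s: 26.0
tool_pos: [0.5457, 0.3203, 0.1929]
tool_rot: [3.1, 86.6, 5.9]
force: [0.2, 1.0, -3.7]
grip_width: 0.0652
```

Height matches floor contact (0.188 + 0.004). Release.

Emit:
carry_out:
  moves:
    - [0,0,0,0]
    - [0,0,0,0]
    - [0,0,0,0]
    - [0,0,0,0]
    - [0,0,0,0]
    - [0,0,0,0]
  hand: 7.8
  force: 15

```text
time_s: 26.6
tool_pos: [0.5467, 0.3209, 0.1926]
tool_rot: [4.4, 86.4, 7.2]
force: [-0.0, 0.3, -0.7]
grip_width: 0.0776
```

Emit:
carry_out:
  moves:
    - [0,0,2,0]
    - [0,0,4,0]
    - [0,0,4,0]
    - [0,0,4,0]
    - [0,0,3,0]
    - [1,-3,0,0]
    - [3,-4,0,0]
    - [3,-4,0,0]
    - [2,-4,0,0]
    - [1,-3,0,0]
    - [0,0,0,0]
    - [0,0,0,0]

```text
time_s: 27.8
tool_pos: [0.6459, 0.135, 0.3695]
tool_rot: [4.3, 86.3, 7.4]
force: [-0.0, 1.2, -0.4]
grip_width: 0.078
```

Run:
```python
from h import *
o,a=st(); m=viewer.camera_model('wrist'); np.save('wm.npy',m,allow_pickle=True)
im=viewer.read_camera('wrist')[...,::-1]; cv2.imwrite('pics/w9.png',im)
```

```text
t 27.8 tcp [645.9 135.  369.5] jaw 93.2 down [ 0.064  0.008 -0.998] q7 83.9 q1 -30.1 F [-0.   1.2 -0.4] w 78.0
```

View pics/w9.png

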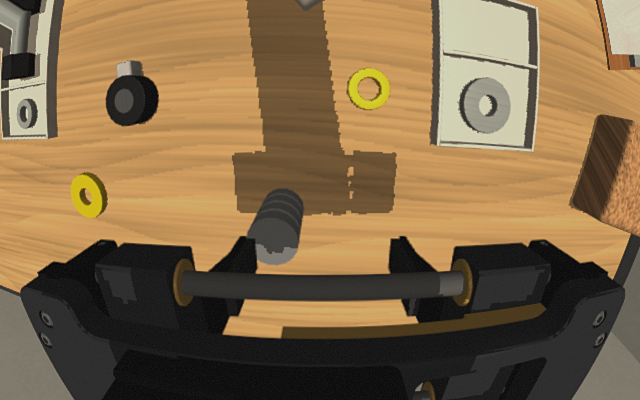

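The large plate lies flat in the wide bay (486,105). The roller's base is about (280,200) and its top (275,250). Locating it from the top view, with the top face at z = 0.09.

Run:
```python
from h import *
im=cv2.imread('pics/top0.png'); S=cv2.cvtColor(im,cv2.COLOR_BGR2HSV)[...,1]; V=im.max(2)
k=((S<60)&(V>100)).astype(np.uint8); z=np.zeros_like(k); z[150:200,260:305]=k[150:200,260:305]
b=max(blobs(z),key=cv2.contourArea); print('top face',rect(ray('top',b,.09)),b.mean(0))
m=np.load('wm.npy',allow_pickle=True).item(); im=cv2.imread('pics/w9.png')
for uv in [(281,188),(263,202),(302,202)]: print(uv,(ray('wrist',uv,0.0,m)[0]*1000).round(1))
im=cv2.imread('pics/side0.png'); print('side base', (ray('side',(267,225),0)[0]*1000).round(1))
```

```text
top face (array([702.8,  90.6]), array([44.1, 45.6]), 0.2) [279.09259259 170.31481481]
(281, 188) [676.8  90.1   0. ]
(263, 202) [695.4  68.6   0. ]
(302, 202) [692.9 115.3   0. ]
side base [701.5  94.1   0. ]
```

Emit:
carry_out:
  moves:
    - [1.5,-1.5,0,0]
    - [1.5,-1.5,0,0]
    - [1,-1,0,0]
    - [0,0,0,0]
    - [0,0,-2,0]
    - [0,0,-3,0]
    - [0,0,-1.5,0]
    - [0,0,0,0]
    - [0,0,0,0]

```text
time_s: 28.75
tool_pos: [0.6833, 0.1089, 0.3035]
tool_rot: [11.1, 86.3, 15.4]
force: [0.4, 0.1, 0.1]
grip_width: 0.0778
```

```bash
python3 -c "
from h import *
st()"
```

```text
t 28.75 tcp [683.3 108.9 303.5] jaw 94.3 down [ 0.062  0.017 -0.998] q7 89.7 q1 -26.1 F [0.4 0.1 0.1] w 77.8
```

Emit:
carry_out:
  moves:
    - [0.5,-1,0,0]
    - [0.4,-1,0,0]
    - [0,0,0,0]
    - [0,0,0,0]

```text
time_s: 29.15
tool_pos: [0.6942, 0.087, 0.3079]
tool_rot: [10.5, 86.0, 14.7]
force: [-0.0, -0.4, -0.0]
grip_width: 0.078
```

```bash
python3 -c "
from h import *
st()"
```

```text
t 29.15 tcp [694.2  87.  307.9] jaw 94.3 down [ 0.068  0.018 -0.998] q7 91.9 q1 -24.2 F [-0.  -0.4 -0. ] w 78.0
```

Emit:
carry_out:
  moves:
    - [-0.3,0,-2,0]
    - [-0.1,0,-2,0]
    - [-0.1,0,-2,0]
    - [0,0,-1.2,0]
    - [0,0,-0.5,0]
    - [0,0,0,0]
    - [0,0,0,0]

```text
time_s: 29.85
tool_pos: [0.691, 0.0858, 0.2332]
tool_rot: [10.3, 85.5, 14.5]
force: [0.3, -0.2, 0.5]
grip_width: 0.078
```

```bash
python3 -c "
from h import *
st()"
```

```text
t 29.85 tcp [691.   85.8 233.2] jaw 94.1 down [ 0.076  0.02  -0.997] q7 93.0 q1 -23.6 F [ 0.3 -0.2  0.5] w 78.0
```

Emit:
carry_out:
  moves:
    - [-0.1,0.2,-0.7,0]
    - [0,0,-0.5,0]
    - [0,0,0,0]
    - [0,0,0,0]

```text
time_s: 30.25
tool_pos: [0.6908, 0.0883, 0.2227]
tool_rot: [10.3, 85.3, 14.4]
force: [0.7, 0.5, 0.4]
grip_width: 0.0784
```

Emit:
carry_out:
  moves:
    - [0,0,0,0]
    - [0,0,0,0]
    - [0,0,0,0]
    - [0,0,0,0]
    - [0,0,0,0]
    - [0,0,0,0]
    - [0,0,0,0]
    - [0,0,0,0]
    - [0,0,0,0]
  hand: 4
  force: 15

```text
time_s: 31.15
tool_pos: [0.6911, 0.0882, 0.2234]
tool_rot: [10.2, 85.2, 14.4]
force: [-0.6, 0.4, 0.1]
grip_width: 0.0498
```

```bash
python3 -c "
from h import *
st()"
```

```text
t 31.15 tcp [691.1  88.2 223.4] jaw 94.2 down [ 0.081  0.021 -0.997] q7 93.0 q1 -23.6 F [-0.6  0.4  0.1] w 49.8
```

Roller held at 50 mm. Lift, and carry to the narrow bay, target (463,317).

Emit:
carry_out:
  moves:
    - [0,0,1,0]
    - [0,0,3,0]
    - [0,0,3,0]
    - [0,0,2,0]
    - [-1,1,0,0]
    - [-2,2,0,0]
    - [-3,3,0,0]
    - [-3,3,0,0]
    - [-3,3,0,0]
    - [-3,3,0,0]
    - [-3,2,0,0]
    - [-2,2,0,0]

```text
time_s: 32.35
tool_pos: [0.4761, 0.2815, 0.3116]
tool_rot: [7.8, 85.8, 11.6]
force: [-0.2, -0.7, -0.9]
grip_width: 0.05
```

Emit:
carry_out:
  moves:
    - [-1,1,0,0]
    - [0,0,0,0]
    - [0,0,0,0]

```text
time_s: 32.65
tool_pos: [0.4581, 0.2968, 0.3091]
tool_rot: [8.7, 86.1, 13.3]
force: [0.8, 0.6, -0.7]
grip_width: 0.0499
```

```bash
python3 -c "
from h import *
st()"
```

```text
t 32.65 tcp [458.1 296.8 309.1] jaw 94.5 down [ 0.067  0.016 -0.998] q7 59.3 q1 -48.3 F [ 0.8  0.6 -0.7] w 49.9
```

Emit:
carry_out:
  moves:
    - [-0.3,0.8,0,0]
    - [-0.3,0.8,0,0]
    - [0,0,-1.5,0]
    - [0,0,-2,0]
    - [0,0,-1,0]
    - [0,0,0,0]
    - [0,0,0,0]

```text
time_s: 33.35
tool_pos: [0.4551, 0.3123, 0.2628]
tool_rot: [8.4, 86.0, 12.4]
force: [0.9, 0.1, -1.0]
grip_width: 0.0498
```

Run:
```python
from h import *
st(); cv2.imwrite('pics/w10.png',viewer.read_camera('wrist')[...,::-1])
```

```text
t 33.35 tcp [455.1 312.3 262.8] jaw 94.1 down [ 0.069  0.015 -0.998] q7 57.7 q1 -49.0 F [ 0.9  0.1 -1. ] w 49.8
```

View pics/w10.png

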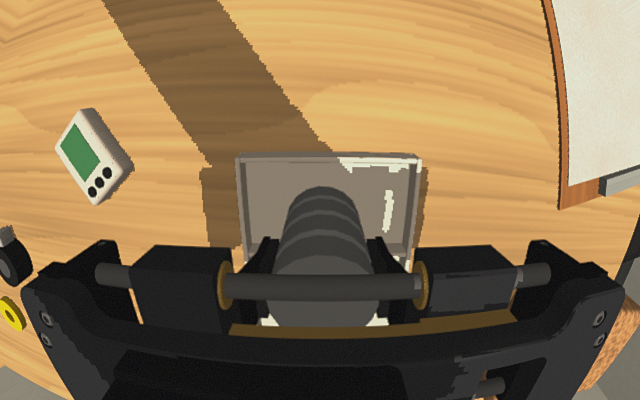

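The roller hangs inside the narrow bay's walls (base edge row 187, near wall row 155). Lower to the floor.

Emit:
carry_out:
  moves:
    - [-0.3,0,-1,0]
    - [0,0,-1,0]
    - [0,0,-0.6,0]
    - [0,0,-0.2,0]
    - [0,0,0,0]
    - [0,0,0,0]

```text
time_s: 34.0
tool_pos: [0.4523, 0.3125, 0.234]
tool_rot: [9.4, 85.8, 13.5]
force: [0.2, -0.4, -0.9]
grip_width: 0.05
```

```bash
python3 -c "
from h import *
st()"
```

```text
t 34.0 tcp [452.3 312.5 234. ] jaw 94.1 down [ 0.071  0.017 -0.997] q7 57.7 q1 -48.9 F [ 0.2 -0.4 -0.9] w 50.0
```

Emit:
carry_out:
  moves:
    - [0,0,-0.4,0]
    - [0,0,-0.3,0]
    - [0,0,0,0]
    - [0,0,0,0]

```text
time_s: 34.4
tool_pos: [0.4527, 0.3128, 0.2274]
tool_rot: [10.1, 85.7, 14.1]
force: [0.0, -0.1, 0.3]
grip_width: 0.05
```

Emit:
carry_out:
  moves:
    - [0,0,-0.2,0]
    - [0,0,-0.1,0]
    - [0,0,0,0]

```text
time_s: 34.7
tool_pos: [0.4531, 0.3129, 0.2277]
tool_rot: [10.6, 85.7, 14.6]
force: [0.8, -0.3, -0.9]
grip_width: 0.0494
```

On the floor (0.2274, as expected). Release and rise.

Emit:
carry_out:
  moves:
    - [0,0,0,0]
    - [0,0,0,0]
    - [0,0,0,0]
    - [0,0,0,0]
    - [0,0,0,0]
    - [0,0,0,0]
    - [0,0,0,0]
  hand: 7.8

```text
time_s: 35.4
tool_pos: [0.4534, 0.3132, 0.2274]
tool_rot: [10.9, 85.6, 14.9]
force: [0.0, -0.9, -0.2]
grip_width: 0.0777
```

Emit:
carry_out:
  moves:
    - [0,0,1,0]
    - [0,0,2,0]
    - [0,0,4,0]
    - [0,0,4,0]
    - [0,0,4,0]
    - [0,0,2,0]
    - [2,-3,0,0]
    - [3,-4,0,0]
    - [3,-4,0,0]
    - [2,-4,0,0]
    - [1,-2,0,0]
    - [0,0,0,0]

```text
time_s: 36.6
tool_pos: [0.5628, 0.136, 0.4154]
tool_rot: [12.5, 85.0, 16.8]
force: [0.2, 0.3, -0.2]
grip_width: 0.0779
```

Run:
```python
from h import *
st(); a=viewer.read_camera('top')[...,::-1]; b=viewer.read_camera('side')[...,::-1]
c=np.vstack([np.hstack([cv2.resize(a[195:335,140:500],(720,280)),]),cv2.resize(b[120:390,100:560],(720,316))])
cv2.imwrite('pics/fin.png',c); cv2.imwrite('pics/tf.png',a)
H,S,V=cv2.split(cv2.cvtColor(a,cv2.COLOR_BGR2HSV))
def loc(t,yaw,p): 
    d=np.subtract(p,t); c,s=np.cos(np.radians(yaw)),np.sin(np.radians(yaw)); return np.round([c*d[0]+s*d[1],-s*d[0]+c*d[1]],1)
```

```text
t 36.6 tcp [562.8 136.  415.4] jaw 94.4 down [ 0.083  0.025 -0.996] q7 80.8 q1 -36.7 F [ 0.2  0.3 -0.2] w 77.9
```

View pics/fin.png

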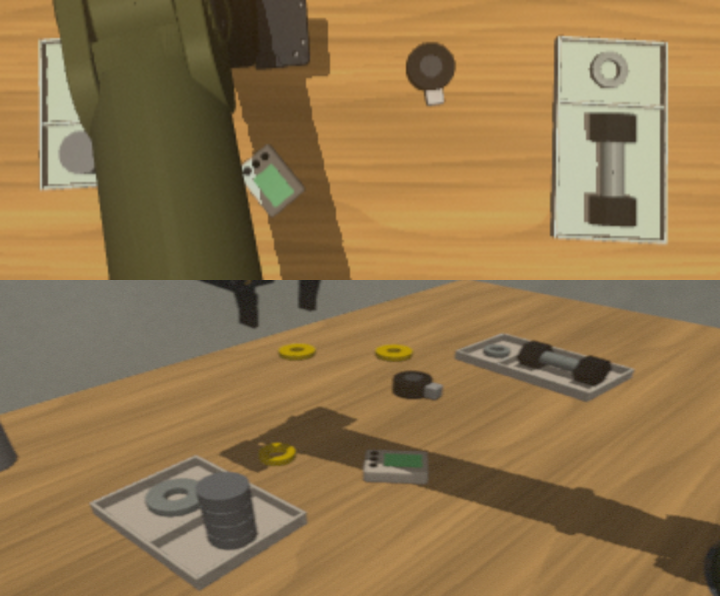

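The side view shows the roller upright in the narrow bay, the large plate flat behind it, and the other kit in place. The arm hides part of the short tray from above, so I move it clear and check numerically.

Emit:
carry_out:
  moves:
    - [0,-3,0,0]
    - [0,-4,0,0]
    - [0,-4,0,0]
    - [0,-3,0,0]
    - [0,-1,0,0]
    - [0,0,0,0]
    - [0,0,0,0]

```text
time_s: 37.4
tool_pos: [0.5576, 0.0053, 0.4158]
tool_rot: [19.7, 85.0, 26.0]
force: [0.4, 0.5, 0.4]
grip_width: 0.0782
```

Run:
```python
from h import *
st(); a=viewer.read_camera('top')[...,::-1].copy(); cv2.imwrite('pics/tf2.png',a)
cv2.imwrite('pics/tf2c.png',cv2.resize(a[200:300,140:300],(640,400),interpolation=cv2.INTER_CUBIC))
H,S,V=cv2.split(cv2.cvtColor(a,cv2.COLOR_BGR2HSV))
def loc(t,yaw,p):
    d=np.subtract(p,t); c,s=np.cos(np.radians(yaw)),np.sin(np.radians(yaw)); return np.round([c*d[0]+s*d[1],-s*d[0]+c*d[1]],1)
def f(n,box,mk,z,t,yaw):
    x0,y0,x1,y1=box; k=np.zeros_like(S); k[y0:y1,x0:x1]=mk[y0:y1,x0:x1]
    k=cv2.morphologyEx(k,cv2.MORPH_CLOSE,np.ones((5,5)))
    for b in blobs(k,50): r=rect(ray('top',b,z)); print(n,*r,'local',loc(t,yaw,r[0]))
g=V<185
for p in [(188,225),(445,300),(188,280)]: print(V[p[1],p[0]],end=' ')
Lt,St=(484,-314),(515.5,319)
f('dumb',(425,250,470,311),V<60,.025,Lt,-3)
f('small',(422,220,468,244),V<165,.018,Lt,-3)
f('large',(166,219,211,252),V<165,.018,St,3.7)
f('roller',(166,262,211,286),V<165,.094,St,3.7)
f('timer',(255,262,300,306),(S<60)&(V>100),.024,(0,0),0)
```

```text
t 37.4 tcp [557.6   5.3 415.8] jaw 96.4 down [ 0.079  0.039 -0.996] q7 96.5 q1 -28.7 F [0.4 0.5 0.4] w 78.2
152 62 77 dumb [ 394.2 -312.9] [54.2 29.8] 86.0 local [-89.7  -3.6]
dumb [ 496.9 -303.3] [29.4 27.2] 0.1 local [12.3 11.4]
small [ 568.1 -317. ] [42.7 50. ] 0.1 local [84.1  1.4]
large [559.  318.1] [66.8 65.6] 46.4 local [43.4 -3.7]
roller [462.2 303.9] [43.2 73.5] 0.1 local [-54.2 -11.6]
timer [430.6 104.6] [70.2 49.7] 39.8 local [430.6 104.6]
```

View pics/tf2c.png

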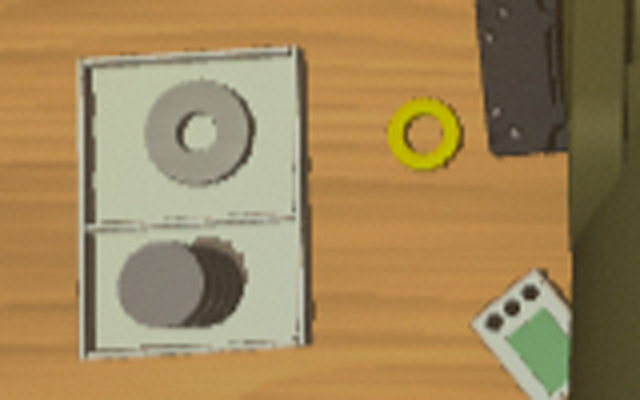

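All within limits: large plate at (43,-4), roller x about -54, small plate (84,1), dumbbell x about -39. Handing in.

```bash
python3 -c "
from cell import env
print(env.sign_off())"
```

```text
the job is handed in; nothing more can be done
None
```

I put both workout kits in their trays and handed the job in at about 37 s of the 115 s allowed. Sign-off gives no verdict, so the result below rests on my own last camera checks.

| Thing | Tray and bay | Measured position in tray frame | Seen |
|---|---|---|---|
| Dumbbell | long tray, long bay | x about -39 mm | lying along the bay |
| Small plate | long tray, small bay | about (84, 1) mm | flat |
| Large plate | short tray, wide bay | about (43, -4) mm | flat |
| Roller | short tray, narrow bay | x about -54 mm, y about -12 mm (rough) | upright in the side and top views |

- **Left alone:** The timer measured within 1 mm of where it started. The collar and yellow rings looked undisturbed, but I did not measure them.
- **Weaker readings:** One dumbbell head was only partly caught by the colour mask, so its x comes from the two head blobs. I did not compute its y separately. The roller's blob included its shaded side, so its y is rough.
- **Tool tilt:** The tool slowly tilted to about 5° over the run, and I allowed for this in each grasp and placing.
- **Set-down:** The wrist force changed little when things touched the bay floors. I judged contact mainly by the tool's height, which matched within about 1 mm each time.

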